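# Stack the large probe case on its mate

## Task

Of the four grey lidded cases on the fixture table, two are large and two are small. Pick up the large case with the carrying handle and stack it on the large case without a handle, long side over long side (either way round), so that its four corner feet stand down in the four corner recesses of that lid. Set it down gently rather than dropping it, let go, and leave the other three cases standing where they are.

Things in the scene. Friction and masses are not known exactly. Their poses are not given: they have to be found in the camera images.
- large_handled: case to move: grey, lidded, 130 x 100 mm, 0.3-0.65 kg, black bar handle on the lid. Feet 14 mm square, 10 mm high, centres 43 mm (x), 28 mm (y) from the middle. Lid top at 69 mm height; handle bar from 95 to 107 mm, along x over the middle, 80 mm long, 14 mm wide, a 10 mm post at each end, free space below: pinch it across y. Origin: centre of its underside (foot bottoms); x along its long side, z up.
- large_plain: case to stack on: grey, lidded, 130 x 100 mm, 69 mm high, no handle, about 0.9 kg, loose. Rim and central cross on the lid leave four corner recesses 34 x 34 mm, 8 mm deep, centres 43 mm (x), 28 mm (y) from the middle, floors at 61 mm height: 10 mm of play each way for the feet. Origin: centre of its underside (foot bottoms); x along its long side, z up.
- small_handled: bystander: small grey lidded case, 100 x 76 mm, lid top at 54 mm, with a black bar handle 60 mm long that reaches 92 mm high. Origin: centre of its underside (foot bottoms); x along its long side, z up.
- small_plain: bystander: small grey lidded case, 100 x 76 mm, 54 mm high, no handle; its recesses are too close together for the large case's feet. Origin: centre of its underside (foot bottoms); x along its long side, z up.
Things that resemble listed ones, but are neither listed nor needed, are in the scene too. What is shaped like the large_plain but blue is not meant.

How it is judged (in metres and radians):
At the end, for the whole second after the job is handed in: Large handled case at rest on the large plain one, all feet in the recesses: origin 61 mm above the other's (within 4 mm), centres within 16 mm, long sides within 15 deg, lids within 2.8 deg; lower case upright on the table; it and the small cases within 40 mm of their starts (z of large_handled in the frame of large_plain between 0.057 and 0.065 m and horizontal distance between large_handled and large_plain below 0.016 m and angle between the x axis of large_handled and the x axis of large_plain, either way round below 0.26 rad and angle between the z axis of large_handled and the z axis of large_plain, either way round below 0.05 rad and angle between large_plain's own z axis and vertical below 0.05 rad and height (world z) of large_plain below 0.005 m and distance of each of large_plain, small_handled, small_plain from where it was at the start of the episode below 0.04 m and linear speed of large_handled below 0.02 m/s); the robot touches nothing.
It fails at once if one of the three other cases is shifted by more than 40 mm (distance of any of large_plain, small_handled, small_plain from where it was at the start of the episode above 0.04 m).
It fails at once if the case is dropped: it falls freely, untouched by the fingers, faster than 0.5 m/s (a fall of more than about 12 mm) (contact force between large_handled and the fingers below 0.1 N and linear speed of large_handled above 0.5 m/s).
It also fails if it takes over 45 s, if anything falls off the work surface, if the arm or the gripper's body presses on something with over 40 N, if the wrist force passes 120 N, or if a joint passes its speed limit or range.

## Robot

A 7-joint arm with a two-finger parallel gripper is mounted at the origin on the work surface. World frame = base frame: x ahead of the robot, y to its left, z up, the work surface at z = 0. Lengths are in mm, angles in rad, forces in N, time in s.
With the tool pointing down it reaches from about 350 to 775 mm from the base axis. Payload 3.1 kg.
Tool frame: the origin (TCP) lies between the finger pads; the fingertips stand 14 mm ahead of it and the grasp point (between the pads) lies 5 mm behind it; z points along the fingers, x is the direction in which the jaws open and shut, and the axes are right-handed (so a half turn about z gives the same grasp; the last joint's range is limited). The gripper opens to 85 mm and grips with 20 to 120 N. Pads are 22 mm wide; open, the fingers measure 114 mm over their backs; the gripper's body (76 mm by 85 mm) begins 54 mm behind the grasp point. The pads swing forward as they close: fully open they stand 13 mm farther back than shut.
Start: joints at [1.295, 0.311, 0.014, 1.512, -0.004, 1.319, -0.027], TCP at [127.454, -535.044, 245.304] pointing down, gripper open.
Joint ranges: [-2.7, 2.7], [-0.3, 1.91], [-1.27, 1.3], [0.12, 2.57], [-1.44, 4.58], [0.2, 2.03], [-3.05, 3.05]. Speed limits (rad/s): [2.79, 2.79, 3.14, 3.14, 3.14, 3.14, 3.14].

## Interface

Orientations are given as a rotation vector (axis times angle).
In Python, from plant import r gives the robot as it stands.
- The arm moves only by the tool servo_tool, never from a script. Its argument "commands" is one flat list of numbers, 7 for each row, row after row: the opening, from 0 (shut) to 1 (fully open), then the shift along the tool's x, y, z in mm, then the turn, a rotation vector about the tool's x, y, z in rad. A call has 1 to 10 rows; each row is the pose to reach, as a shift and turn from the pose commanded when the call began, along the tool's axes at that moment; what a row does not reach only later rows make up. A row lasts 1/12 s, in which the tool goes at most 41.7 mm and 7.16 degrees, less where a joint would pass 70% of its speed; a pose out of reach is approached as far as the arm can. A call with a gripper value outside its range is refused whole. The fingers move at their own pace and stop on an object; the grip force is fixed at half the most. Time passes only in rows, so rows that repeat a pose let the fingers close. It gives the time, the measured TCP pose, the force and the opening at its end, in the units of the state.
- r.sense(): the state, without advancing time (a new reading comes with each control period).
- r.get_image(name): name is "side" or "top" or "wrist"; returns a dict with "color" (384x512x3 uint8, red, green, blue), "K" (3x3 intrinsics, pixels), "xyz" and "attitude" of the camera in the world; the wrist camera has in their place "hand_eye" (4x4, takes a point from camera to tool coordinates, whose origin is the TCP and whose axes are the tool frame's). Camera axes: x right, y up, looking along -z (the intrinsics and any distortion apply to the point x, -y, -z); pixel columns grow to the right and rows downward; lengths in mm; the calibration is good to about 2 mm. A picture is of the moment at which its call begins: read the wrist's pose just before it. There is no depth.
- r.finish_job(): hands the job in, once; it reports no verdict.
Trained networks look in a picture, given as the dict that the camera call returned (one of the last four; its "shot" number tells which), for a name from the list of things; names that differ only in an ending like _2 or _b are one class to them, and where a whole thing is asked for, a point or a joint stands for the part that bears it (a point fixed in the world has none). Each returns a list of dicts, best first, with "confidence" (0 to 1); they miss things now and then, are a little off and sometimes report something else, mostly with a low value. They report only what shows in the picture. A call takes as long as a camera call. They do not tell look-alikes from the thing itself.
- r.regions_of(thing, picture): "pixels" (384x512 bool, what is visible of it) and "extent" ([left, top, right, bottom] in pixels, round what is visible of it).
- r.mark_of(thing, picture): "pixel" ([row, column] in pixels: a listed point, or the origin of a listed thing).
The state is a dict: "clock": time; "qpos": joint angles; "joint_velocities": joint speeds; "effort": joint torques, N m; "eef_pos": TCP position; "tool_rot": TCP orientation; "contact_force": force on the tool from outside, world axes, zero at the start; "torque": the same for the moment, N m; "gripper_width": finger opening in mm.
Only numpy, scipy, OpenCV 4.12 (cv2) and the standard library are available. Lean on these libraries where they do the work, as an engineer would, in place of code of your own. Each camera call takes 0.05 s, during which the arm holds its last target.

## Working session

There is one attempt and no reset: what is moved stays moved. The work goes in short steps, Python scripts to look and compute and a tool call to move; the robot and the scene stay as the last step left them, time stands still between calls to the robot, and variables do not carry over. Pictures are saved under pics/ and viewed, and the job is handed in when it is done.

Besides the shell and the picture viewer there is one more tool, called after "Request:" as a command line: name --argument value ..., lists and objects as JSON in quotes. servo_tool: Moves the arm, as the interface text tells. Its arguments: {"type":"object","properties":{"commands":{"type":"array","items":{"type":"number"}}},"required":["commands"]}

```bash
ls; mkdir -p pics; cat > h.py <<'E'
import numpy as np,cv2
from plant import r
def save(n,im): cv2.imwrite('pics/'+n,cv2.cvtColor(im,cv2.COLOR_RGB2BGR))
E
python3 - <<'E'
from h import *
s=r.sense(); print({k:np.round(v,3) for k,v in s.items()})
for n in ['top','side']:
    p=r.get_image(n); print(n,p['K'],p['xyz'],p['attitude'],[k for k in p])
    save(n+'0.png',p['color'])
    np.savez(n+'0.npz',**{k:v for k,v in p.items()})
    for t in ['large_handled','large_plain','small_handled','small_plain']:
        print(t,[(np.round(d['extent']),round(d['confidence'],2)) for d in r.regions_of(t,p)],[(np.round(d['pixel'],1),round(d['confidence'],2)) for d in r.mark_of(t,p)])
E
```

```text
pics
{'clock': np.float64(0.0), 'qpos': array([ 1.295,  0.312,  0.014,  1.513, -0.004,  1.319, -0.027]), 'joint_velocities': array([ 0.   ,  0.001, -0.   ,  0.001, -0.   ,  0.001,  0.001]), 'effort': array([ 0.0000e+00, -3.7992e+01,  1.4600e-01, -2.3060e+01,  1.2000e-02,
        1.4000e-02, -0.0000e+00]), 'eef_pos': array([ 127.269, -534.342,  244.191]), 'tool_rot': array([-2.464,  1.946,  0.003]), 'contact_force': array([-0.347, -0.798, -0.295]), 'torque': array([ 0.009, -0.023,  0.051]), 'gripper_width': np.float64(85.114)}
top [[386.60829555   0.         252.22173189]
 [  0.         386.60829555 191.21296731]
 [  0.           0.           1.        ]] [ 313.65241673  -56.20793812 1126.42673558] [ 0.10816255 -0.08872016 -1.59920202] ['color', 'K', 'xyz', 'attitude', 'shot']
large_handled [(array([ 92., 150., 153., 203.]), 0.79)] [(array([180.7, 124.9]), 0.67)]
large_plain [(array([250., 154., 294., 208.]), 0.7), (array([366., 231., 425., 278.]), 0.6)] [(array([255.6, 389.3]), 0.85), (array([181.5, 268. ]), 0.7)]
small_handled [(array([339., 153., 378., 196.]), 0.79)] [(array([179.3, 358.8]), 0.77)]
small_plain [(array([171., 127., 210., 165.]), 0.98)] [(array([149.2, 193.6]), 0.77)]
side [[395.60274256   0.         254.2687956 ]
 [  0.         395.60274256 198.03292703]
 [  0.           0.           1.        ]] [ 67.63816181 760.63231857 830.4811465 ] [ 0.23408968 -1.10745043 -2.47368206] ['color', 'K', 'xyz', 'attitude', 'shot']
large_handled [(array([133., 253., 198., 303.]), 0.79), (array([267., 127., 299., 161.]), 0.32)] [(array([286.5, 166.3]), 0.56)]
large_plain [(array([328., 130., 373., 166.]), 0.86), (array([226., 163., 279., 208.]), 0.59)] [(array([191.3, 249. ]), 0.94), (array([156.8, 344.9]), 0.81)]
small_handled [(array([264., 127., 301., 161.]), 0.72), (array([130., 253., 195., 302.]), 0.34)] [(array([149.5, 277.8]), 0.68)]
small_plain [(array([162., 199., 202., 238.]), 0.64)] []
```

View pics/top0.png

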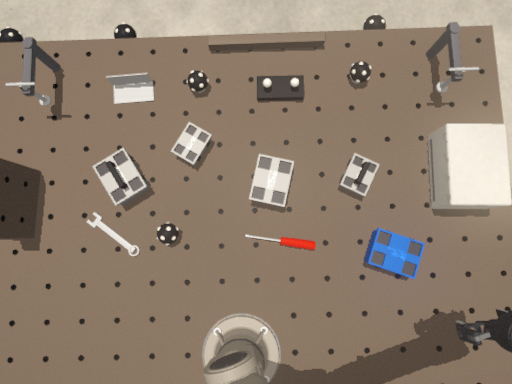

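View pics/side0.png

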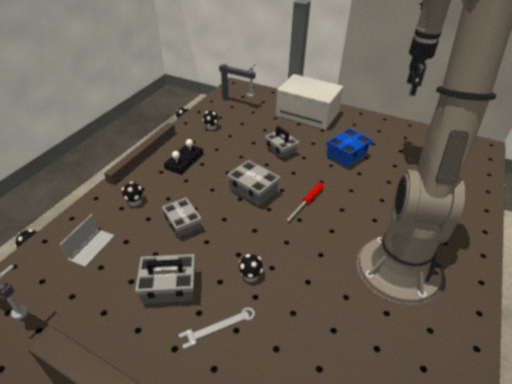

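Top view: large_handled is at about (120,177) px (col,row) and the grey large_plain at (272,180). Possible confusions are small_handled (359,175), which is smaller but also handled, the blue look-alike (395,253), and small_plain (192,144). I choose the larger handled case on the left and the large grey case in the middle, and check both in a close crop.

```bash
python3 - <<'E'
from h import *
c=np.load('top0.npz')['color']
a=cv2.resize(c[140:215,80:165],None,fx=4.6,fy=4.6,interpolation=cv2.INTER_CUBIC)
b=cv2.resize(c[140:215,230:315],None,fx=4.6,fy=4.6,interpolation=cv2.INTER_CUBIC)
save('crop.png',np.hstack([a,b]))
E
```

```text
(no output)
```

View pics/crop.png

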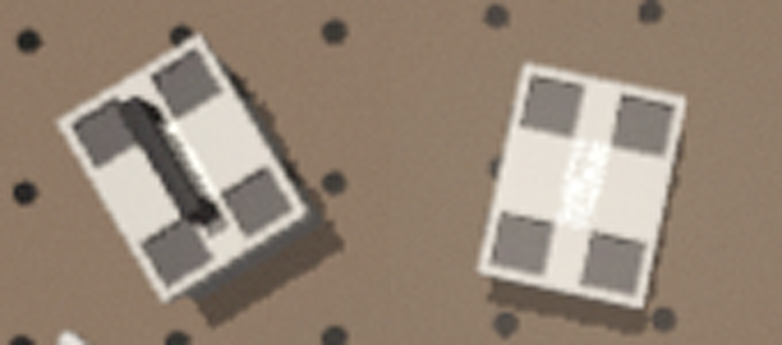

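The crop shows the large handled case on the left (handle along its long side) and the large plain lid on the right. I back-project the lid corners at z=69 and the handle's ends at z≈107.

```bash
cat >> h.py <<'E'
from scipy.spatial.transform import Rotation as R
def ray(K,xyz,Rm,uv,z):
    K=np.array(K);uv=np.atleast_2d(np.array(uv,float))
    d=np.c_[(uv[:,0]-K[0,2])/K[0,0],-(uv[:,1]-K[1,2])/K[1,1],-np.ones(len(uv))]@Rm.T
    return np.array(xyz)+d*((z-xyz[2])/d[:,2])[:,None]
def proj(K,xyz,Rm,P):
    q=(np.atleast_2d(P)-xyz)@Rm
    return np.c_[K[0,2]+K[0,0]*q[:,0]/-q[:,2],K[1,2]-K[1,1]*q[:,1]/-q[:,2]]
def rect(P):
    e=[P[(i+1)%4]-P[i] for i in range(4)]
    print('sides',np.round([np.linalg.norm(x) for x in e],1),'ctr',np.round(P.mean(0),1),
     'ang',np.round([np.degrees(np.arctan2(x[1],x[0]))%180 for x in e],1))
E
python3 - <<'E'
from h import *
p=np.load('top0.npz');a=(p['K'],p['xyz'],R.from_rotvec(p['attitude']).as_matrix())
L=np.array([(200,35),(58,122),(165,300),(305,212)])/4.6-.5+.5/4.6+[80,140]
Q=(np.array([(525,63),(685,97),(643,308),(480,270)])-[391,0])/4.6-.5+.5/4.6+[230,140]
for c in (L,Q): rect(ray(*a,c,69))
H=np.array([(137,105),(205,217)])/4.6-.5+.5/4.6+[80,140]
h=ray(*a,H,104);print(h,h.mean(0),np.linalg.norm(h[0]-h[1]))
E
```

```text
sides [100.1 129.3  98.1 128.8] ctr [501.4 324.   69. ] ang [120.8  31.1 121.1  30.2]
sides [ 99.  130.6  99.8 129.1] ctr [477.4 -99.1  69. ] ang [ 75.9 166.5  75.  166.1]
[[532.75735173 338.36624092 104.        ]
 [464.95037431 297.4364207  104.        ]] [498.85386302 317.90133081 104.        ] 79.20250229854364
```

```bash
cat >> h.py <<'E'
def go(xyz,yaw=None):
    """shift (tool axes) and turn for a pointing-down target; yaw deg of tool x"""
    s=r.sense();T=R.from_rotvec(s['tool_rot'])
    sh=T.inv().apply(np.array(xyz)-s['eef_pos'])
    x=T.apply([1,0,0]);y0=np.degrees(np.arctan2(x[1],x[0]))
    if yaw is None: yaw=y0
    c,sn=np.cos(np.radians(yaw)),np.sin(np.radians(yaw))
    G=R.from_matrix(np.array([[c,sn,0],[sn,-c,0],[0,0,-1]]).T)
    print('t',round(float(s['clock']),2),'tcp',np.round(s['eef_pos'],1),'yaw',round(y0,1),'z',np.round(T.apply([0,0,1]),3),'q',np.round(s['qpos'],2),'F',np.round(s['contact_force'],1),'w',round(float(s['gripper_width']),1))
    print(' shift',np.round(sh,1),'turn',np.round((T.inv()*G).as_rotvec(),3))
E
python3 - <<'E'
from h import *
go([430,-330,260]);go([560,0,260]);go([501,324,260],30.6+90);go([501,324,260],30.6-90)
E
```

```text
t 0.9 tcp [ 127.5 -535.1  245.3] yaw -76.6 z [ 0. -0. -1.] q [ 1.3   0.31  0.01  1.51 -0.    1.32 -0.03] F [-0.6 -0.2 -0.1] w 85.3
 shift [-129.4 -341.8  -14.7] turn [-0. -0.  0.]
t 0.9 tcp [ 127.5 -535.1  245.3] yaw -76.6 z [ 0. -0. -1.] q [ 1.3   0.31  0.01  1.51 -0.    1.32 -0.03] F [-0.6 -0.2 -0.1] w 85.3
 shift [-420.3 -544.7  -14.7] turn [-0. -0.  0.]
t 0.9 tcp [ 127.5 -535.1  245.3] yaw -76.6 z [ 0. -0. -1.] q [ 1.3   0.31  0.01  1.51 -0.    1.32 -0.03] F [-0.6 -0.2 -0.1] w 85.3
 shift [-749.1 -562.4  -14.7] turn [-0.    -0.     2.841]
t 0.9 tcp [ 127.5 -535.1  245.3] yaw -76.6 z [ 0. -0. -1.] q [ 1.3   0.31  0.01  1.51 -0.    1.32 -0.03] F [-0.6 -0.2 -0.1] w 85.3
 shift [-749.1 -562.4  -14.7] turn [ 0.  -0.  -0.3]
```

Request:
servo_tool --commands '[1, -129, -342, -15, 0, 0, 0, 1, -129, -342, -15, 0, 0, 0, 1, -129, -342, -15, 0, 0, 0, 1, -129, -342, -15, 0, 0, 0, 1, -129, -342, -15, 0, 0, 0, 1, -129, -342, -15, 0, 0, 0, 1, -129, -342, -15, 0, 0, 0, 1, -129, -342, -15, 0, 0, 0, 1, -129, -342, -15, 0, 0, 0, 1, -190, -384, -15, 0, 0, 0]'

```text
clock: 1.73
eef_pos: [447.9, -293.2, 260.1]
tool_rot: [2.462, -1.95, 0.006]
contact_force: [0.2, -1.1, 0.3]
gripper_width: 85.3
```

```bash
python3 - <<'E'
from h import *
go([560,0,260]);go([501,324,260],30.6-90)
E
```

```text
t 1.73 tcp [ 447.9 -293.2  260.1] yaw -76.7 z [ 0.002 -0.003 -1.   ] q [ 0.72  0.28 -0.22  1.52  0.06  1.34 -0.85] F [ 0.2 -1.1  0.3] w 85.3
 shift [-259.7 -176.4   -0.4] turn [-0.002 -0.003  0.   ]
t 1.73 tcp [ 447.9 -293.2  260.1] yaw -76.7 z [ 0.002 -0.003 -1.   ] q [ 0.72  0.28 -0.22  1.52  0.06  1.34 -0.85] F [ 0.2 -1.1  0.3] w 85.3
 shift [-588.6 -193.3   -1.4] turn [-0.001 -0.003 -0.303]
```

Request:
servo_tool --commands '[1, -589, -193, -1, 0, 0, -0.3, 1, -589, -193, -1, 0, 0, -0.3, 1, -589, -193, -1, 0, 0, -0.3, 1, -589, -193, -1, 0, 0, -0.3, 1, -589, -193, -1, 0, 0, -0.3, 1, -589, -193, -1, 0, 0, -0.3, 1, -589, -193, -1, 0, 0, -0.3, 1, -589, -193, -1, 0, 0, -0.3, 1, -589, -193, -1, 0, 0, -0.3, 1, -589, -193, -1, 0, 0, -0.3]'

```text
clock: 2.57
eef_pos: [479.6, 125.6, 261.4]
tool_rot: [-2.728, 1.557, -0.002]
contact_force: [0.7, -1.6, -0.2]
gripper_width: 85.4
```

```bash
python3 - <<'E'
from h import *
go([501,324,260],30.6-90)
E
```

```text
t 2.57 tcp [479.6 125.6 261.4] yaw -59.4 z [ 0.001 -0.    -1.   ] q [ 0.17  0.23 -0.56  1.61  0.13  1.33 -1.45] F [ 0.7 -1.6 -0.2] w 85.4
 shift [-160.  -119.3    1.3] turn [-0.001 -0.001 -0.001]
```

Request:
servo_tool --commands '[1, -40, -30, 0, 0, 0, 0, 1, -70, -52, 0, 0, 0, 0, 1, -100, -75, 0, 0, 0, 0, 1, -130, -97, 1, 0, 0, 0, 1, -150, -112, 1, 0, 0, 0, 1, -160, -119, 1, 0, 0, 0, 1, -160, -119, 1, 0, 0, 0]'

```text
clock: 3.15
eef_pos: [499.4, 325.6, 259.5]
tool_rot: [-2.732, 1.549, 0.004]
contact_force: [-0.4, 0.3, 1.2]
gripper_width: 85.3
```

```bash
python3 - <<'E'
from h import *
go([501,324,260],30.6-90)
s=r.sense();p=r.get_image('wrist');save('w1.png',p['color']);print(p['K'],p['hand_eye'])
np.savez('w1.npz',eef=s['eef_pos'],rot=s['tool_rot'],**p)
t=r.get_image('top');save('t1.png',t['color'])
E
```

```text
t 3.15 tcp [499.4 325.6 259.5] yaw -59.1 z [-0.002  0.002 -1.   ] q [-0.21  0.47 -0.61  1.33  0.26  1.42 -1.83] F [-0.4  0.3  1.2] w 85.3
 shift [ 2.2 -0.5 -0.5] turn [0.    0.003 0.005]
[[318.58803311   0.         246.23392809]
 [  0.         318.58803311 193.18597283]
 [  0.           0.           1.        ]] [[ 9.99999986e-01 -8.52749804e-05  1.45888465e-04  7.89489214e-02]
 [-3.88521689e-05 -9.56228200e-01 -2.92621989e-01 -7.36492745e+01]
 [ 1.64455998e-04  2.92621979e-01 -9.56228189e-01 -1.28481054e+02]
 [ 0.00000000e+00  0.00000000e+00  0.00000000e+00  1.00000000e+00]]
```

View pics/w1.png

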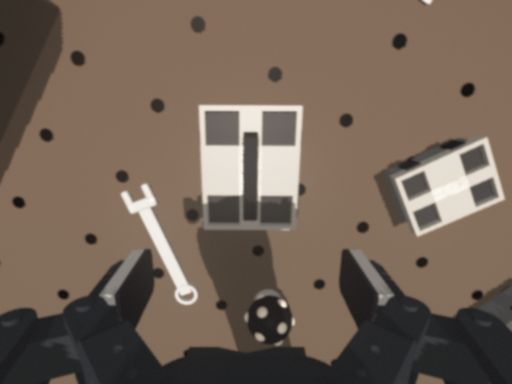

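The wrist view shows the handled case: lid corners at about (200,106), (302,106), (297,223) and (204,223), with the handle bar along column ~251, rows 132–219.

```bash
cat >> h.py <<'E'
def wcam(p):
    T=R.from_rotvec(p['rot']);he=p['hand_eye']
    return p['K'],T.apply(he[:3,3])+p['eef'],T.as_matrix()@he[:3,:3]
E
python3 - <<'E'
from h import *
p=dict(np.load('w1.npz'));a=wcam(p)
c=p['color'];print(a[1])
save('w1c.png',cv2.resize(c[95:245,185:315],None,fx=4,fy=4,interpolation=cv2.INTER_CUBIC))
h=ray(*a,[(251,132),(251,219)],107);print(h,h.mean(0),np.linalg.norm(h[0]-h[1]))
rect(ray(*a,[(200,106),(302,106),(297,223),(204,223)],69))
E
```

```text
[562.82555399 363.10726375 387.97244738]
[[538.53328856 344.67327714 107.        ]
 [468.97435869 302.63039289 107.        ]] [503.75382363 323.65183501 107.        ] 81.2776035619191
sides [ 98.5 121.7 100.2 121.8] ctr [504.3 323.8  69. ] ang [120.9  31.3 121.   30.5]
```

View pics/w1c.png

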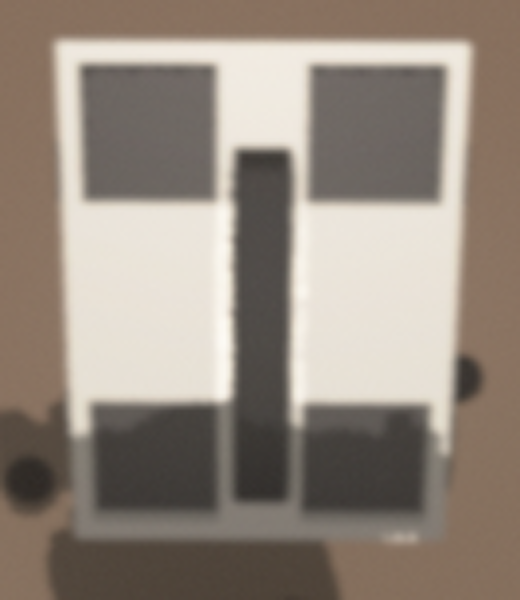

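```bash
python3 - <<'E'
from h import *
go([502.5,323.2,95],-59.2)
E
```

```text
t 3.25 tcp [501.1 320.8 259.7] yaw -59.5 z [-0.    -0.002 -1.   ] q [-0.2   0.46 -0.61  1.33  0.26  1.42 -1.83] F [ 0.4 -0.3  0.8] w 85.3
 shift [ -1.7  -2.6 164.7] turn [ 0.001 -0.002 -0.005]
```

```bash
python3 - <<'E'
from h import *
for i in range(3):
    s=r.sense();p=r.get_image('wrist');print(s['clock'],np.round(s['eef_pos'],1),np.round(s['joint_velocities'],3))
    p.update(eef=s['eef_pos'],rot=s['tool_rot'])
save('w2.png',cv2.resize(p['color'][95:245,185:315],None,fx=4,fy=4,interpolation=cv2.INTER_CUBIC))
np.savez('w2.npz',**p)
E
```

```text
3.25 [501.1 320.8 259.7] [ 0.033 -0.017  0.021  0.014  0.006 -0.002 -0.001]
3.3 [501.6 319.7 259.9] [ 0.02  -0.01   0.007  0.007 -0.    -0.003 -0.003]
3.35 [501.8 319.4 260. ] [ 0.009 -0.006 -0.002  0.002 -0.004 -0.003 -0.003]
```

View pics/w2.png

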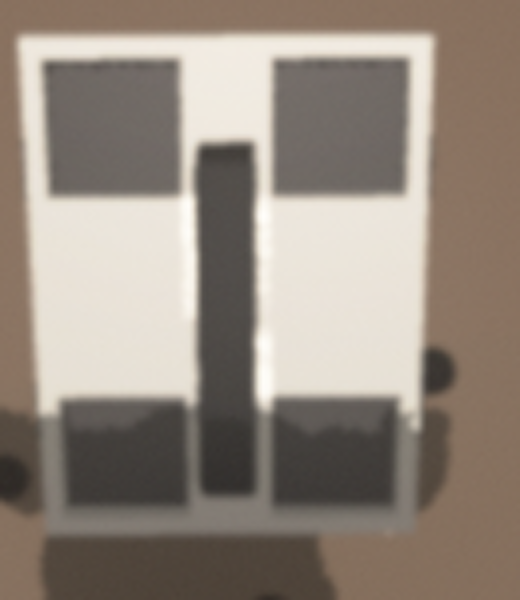

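```bash
python3 - <<'E'
from h import *
p=dict(np.load('w2.npz'));a=wcam(p)
f=lambda v:np.array(v)/4.-.375+[185,95]
h=ray(*a,f([(226,144),(227,496)]),107);print(h.mean(0),np.linalg.norm(h[0]-h[1]),np.degrees(np.arctan2(*(h[0]-h[1])[1::-1])))
rect(ray(*a,f([(18,36),(434,36),(415,533),(45,533)]),69))
go([502.5,323.2,95],-59.2)
E
```

```text
[502.62258097 324.61120697 107.        ] 82.22860042082489 30.27732227564503
sides [100.4 129.9 100.4 129.8] ctr [500.8 323.6  69. ] ang [120.4  30.6 120.3  30.6]
t 3.4 tcp [501.8 319.4 260.1] yaw -59.6 z [ 0.001 -0.002 -1.   ] q [-0.2   0.46 -0.61  1.34  0.26  1.42 -1.83] F [-0.1 -0.3  0. ] w 85.1
 shift [ -3.3  -2.6 165.1] turn [ 0.    -0.002 -0.008]
```

Request:
servo_tool --commands '[1, -4, -2, 30, 0, 0, 0, 1, -4, -2, 60, 0, 0, 0, 1, -4, -2, 90, 0, 0, 0, 1, -4, -2, 110, 0, 0, 0, 1, -4, -2, 120, 0, 0, 0, 1, -4, -2, 120, 0, 0, 0, 1, -4, -2, 120, 0, 0, 0, 1, -4, -2, 120, 0, 0, 0]'

```text
clock: 4.07
eef_pos: [501.7, 327.0, 142.0]
tool_rot: [-2.725, 1.556, -0.003]
contact_force: [0.7, -0.1, 0.5]
gripper_width: 85.6
```

```bash
python3 - <<'E'
from h import *
s=r.sense()
p=r.get_image('wrist');save('w3.png',p['color']);go([501.5,324,95],-59.5)
p.update(eef=s['eef_pos'],rot=s['tool_rot']);np.savez('w3.npz',**p)
E
```

```text
t 4.12 tcp [501.7 327.3 142.2] yaw -59.4 z [ 0.003  0.002 -1.   ] q [-0.21  0.55 -0.58  1.51  0.32  1.17 -1.89] F [0.3 0.7 0.1] w 85.4
 shift [ 2.8  2.  47.2] turn [-0.004  0.     0.001]
```

View pics/w3.png

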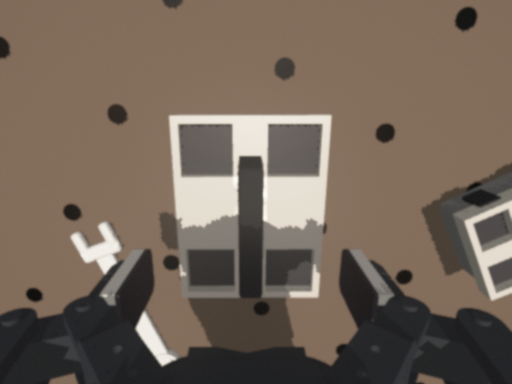

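Request:
servo_tool --commands '[1, 3, 2, 12, 0, 0, 0, 1, 3, 2, 25, 0, 0, 0, 1, 3, 2, 37, 0, 0, 0, 1, 3, 2, 44, 0, 0, 0, 1, 3, 2, 47, 0, 0, 0, 1, 3, 2, 47, 0, 0, 0, 1, 3, 2, 47, 0, 0, 0, 1, 3, 2, 47, 0, 0, 0]'

```text
clock: 4.78
eef_pos: [500.7, 323.5, 93.7]
tool_rot: [-2.728, 1.556, -0.001]
contact_force: [0.2, 0.1, -0.3]
gripper_width: 85.1
```

```bash
python3 - <<'E'
from h import *
go([501.5,324,95],-59.5)
p=r.get_image('wrist');save('w4.png',p['color'])
E
```

```text
t 4.78 tcp [500.7 323.5  93.7] yaw -59.4 z [ 0.001  0.001 -1.   ] q [-0.22  0.59 -0.56  1.57  0.35  1.08 -1.91] F [ 0.2  0.1 -0.3] w 85.1
 shift [ 0.  -1.  -1.3] turn [-0.002  0.     0.002]
```

View pics/w4.png

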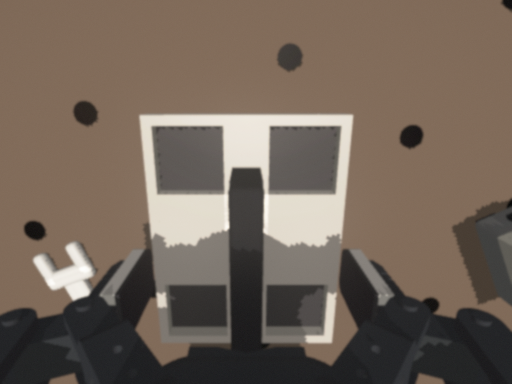

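The bar (column ~246) is centred between the fingers (152 and 342), so I close the gripper.

Request:
servo_tool --commands '[0, 0, 0, 0, 0, 0, 0, 0, 0, 0, 0, 0, 0, 0, 0, 0, 0, 0, 0, 0, 0, 0, 0, 0, 0, 0, 0, 0, 0, 0, 0, 0, 0, 0, 0, 0, 0, 0, 0, 0, 0, 0, 0, 0, 0, 0, 0, 0, 0, 0, 0, 0, 0, 0, 0, 0]'

```text
clock: 5.5
eef_pos: [500.1, 323.3, 93.0]
tool_rot: [-2.729, 1.556, 0.0]
contact_force: [-0.5, 0.4, -0.3]
gripper_width: 12.6
```

Request:
servo_tool --commands '[0, 0, 0, -4, 0, 0, 0, 0, 0, 0, -10, 0, 0, 0, 0, 0, 0, -20, 0, 0, 0, 0, 0, 0, -35, 0, 0, 0, 0, 0, 0, -55, 0, 0, 0, 0, 0, 0, -80, 0, 0, 0, 0, 0, 0, -105, 0, 0, 0, 0, 0, 0, -125, 0, 0, 0, 0, 0, 0, -135, 0, 0, 0, 0, 0, 0, -140, 0, 0, 0]'

```text
clock: 6.33
eef_pos: [500.9, 323.6, 235.5]
tool_rot: [-2.726, 1.555, -0.003]
contact_force: [0.3, 0.0, -3.8]
gripper_width: 13.2
```

```bash
python3 - <<'E'
from h import *
go([477.4,-99.1,235],166.3-270)
s=r.sense();p=r.get_image('wrist');save('w5.png',p['color'])
p=r.get_image('side');save('s5.png',p['color'])
E
```

```text
t 6.33 tcp [500.9 323.6 235.5] yaw -59.4 z [ 0.003  0.002 -1.   ] q [-0.2   0.48 -0.61  1.38  0.27  1.37 -1.85] F [ 0.3  0.  -3.8] w 13.2
 shift [352.  235.3  -0.5] turn [-0.004  0.002  0.773]
```

View pics/w5.png

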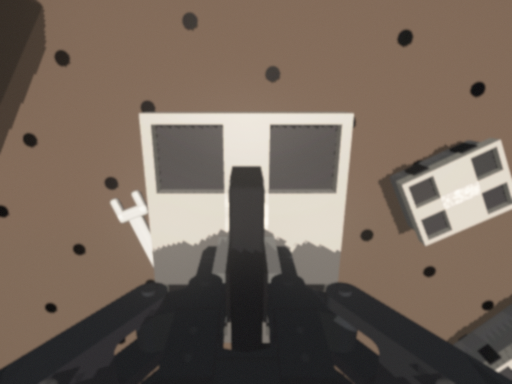

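View pics/s5.png

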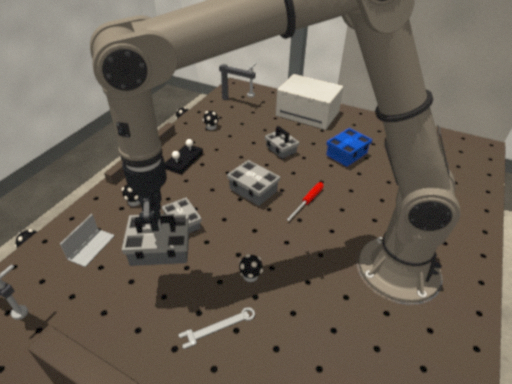

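Request:
servo_tool --commands '[0, 7, 5, 0, 0, 0, 0.015, 0, 21, 14, 0, 0, 0, 0.046, 0, 39, 26, 0, 0, 0, 0.085, 0, 60, 40, 0, 0, 0, 0.13, 0, 81, 54, 0, 0, 0, 0.18, 0, 102, 68, 0, 0, 0, 0.22, 0, 123, 82, 0, 0, 0, 0.27, 0, 144, 96, 0, 0, 0, 0.32, 0, 165, 110, 0, 0, 0, 0.36, 0, 187, 125, 0, 0, 0, 0.41]'

```text
clock: 7.27
eef_pos: [486.1, 96.3, 231.2]
tool_rot: [2.349, -2.081, -0.004]
contact_force: [0.5, 0.1, -2.6]
gripper_width: 13.0
```

```bash
python3 - <<'E'
from h import *
go([477.4,-99.1,235],166.3-270)
E
```

```text
t 7.27 tcp [486.1  96.3 231.2] yaw -83.1 z [-0.004 -0.001 -1.   ] q [ 0.17  0.25 -0.48  1.66  0.12  1.27 -1.79] F [ 0.5  0.1 -2.6] w 13.0
 shift [192.9  32.2  -3.6] turn [ 0.004 -0.001  0.36 ]
```

Request:
servo_tool --commands '[0, 25, 4, 0, 0, 0, 0.05, 0, 50, 8, 0, 0, 0, 0.1, 0, 75, 12, 0, 0, 0, 0.15, 0, 100, 16, -3, 0, 0, 0.2, 0, 125, 21, -3, 0, 0, 0.25, 0, 150, 25, -3, 0, 0, 0.3, 0, 170, 28, -3, 0, 0, 0.34, 0, 184, 31, -3, 0, 0, 0.36, 0, 191, 32, -3, 0, 0, 0.36, 0, 193, 32, -3, 0, 0, 0.36]'

```text
clock: 8.1
eef_pos: [479.3, -98.4, 235.3]
tool_rot: [1.941, -2.469, -0.002]
contact_force: [0.0, -0.2, -2.9]
gripper_width: 12.9
```

```bash
python3 - <<'E'
from h import *
go([477.4,-99.1,235],166.3-270)
p=r.get_image('wrist');s=r.sense();p=r.get_image('wrist');save('w6.png',p['color'])
p.update(eef=s['eef_pos'],rot=s['tool_rot']);np.savez('w6.npz',**p)
go([477.4,-99.1,235],166.3-270)
p=r.get_image('top');save('t6.png',p['color'])
p=r.get_image('side');save('s6.png',cv2.resize(p['color'][90:250,180:330],None,fx=3.7,fy=3.7,interpolation=cv2.INTER_CUBIC))
c=np.load('side0.npz')['color'];save('s0c.png',cv2.resize(c[140:220,210:300],None,fx=7,fy=7,interpolation=cv2.INTER_CUBIC))
E
```

```text
t 8.1 tcp [479.3 -98.4 235.3] yaw -103.6 z [-0.001  0.    -1.   ] q [ 0.43  0.21 -0.31  1.68  0.07  1.27 -1.7 ] F [ 0.  -0.2 -2.9] w 12.9
 shift [1.1 1.7 0.3] turn [ 0.001 -0.     0.001]
t 8.2 tcp [480.  -96.  235.7] yaw -103.4 z [-0.     0.001 -1.   ] q [ 0.43  0.21 -0.31  1.68  0.07  1.27 -1.7 ] F [ 0.4 -0.1 -3.6] w 13.2
 shift [3.7 1.8 0.7] turn [0.001 0.001 0.004]
```

View pics/w6.png

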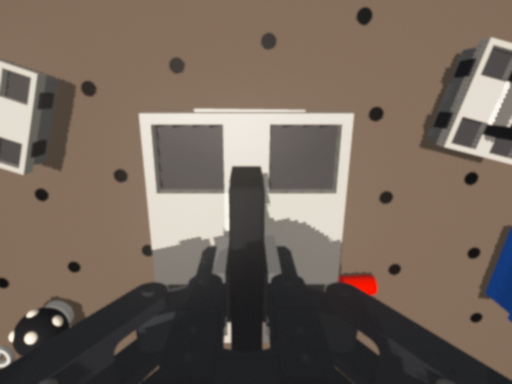

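View pics/s6.png

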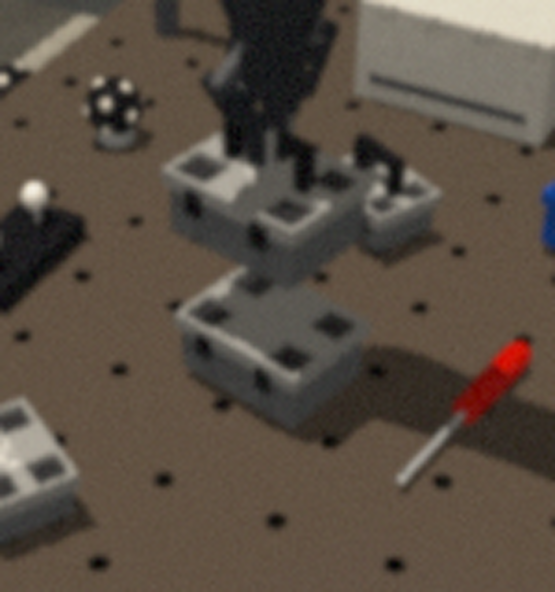

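View pics/s0c.png

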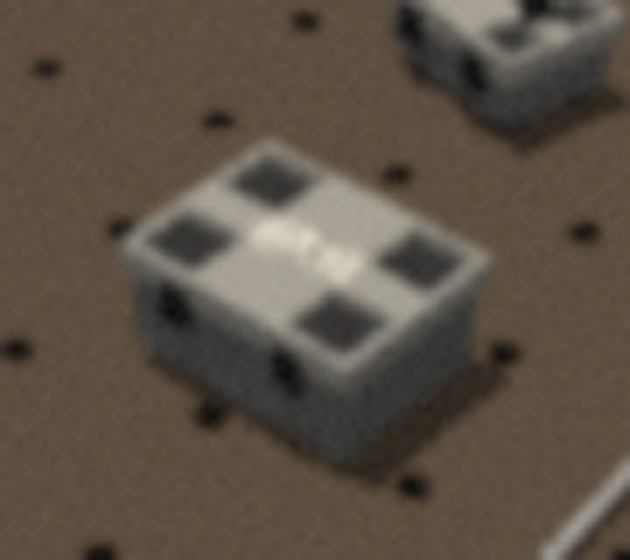

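The wrist view shows the far edge of the lower lid at row ~109, columns 194–306, just beyond the carried lid. I cross-check the lower case's pose from that edge and from the side camera.

```bash
python3 - <<'E'
from h import *
p=dict(np.load('w6.npz'));a=wcam(p)
save('w6c.png',cv2.resize(p['color'][95:145,130:365],None,fx=3.4,fy=8,interpolation=cv2.INTER_CUBIC))
e=ray(*a,[(194,109),(306,109)],69)
d=e[0]-e[1];d/=np.linalg.norm(d);n=np.array([-d[1],d[0],0]); m=e.mean(0)
print('edge',np.round(e,1),np.linalg.norm(e[0]-e[1]),'case c',m+65*n,m-65*n,np.degrees(np.arctan2(n[1],n[0])))
q=np.load('side0.npz');b=(q['K'],q['xyz'],R.from_rotvec(q['attitude']).as_matrix())
rect(ray(*b,np.array([(270,140),(490,258),(345,370),(125,245)])/7-.43+[210,140],69))
# carried lid far edge; lid z = tcp-27 approx -> 235.7-95+69+1
z=p['eef'][2]-93.3+69
e=ray(*a,[(139.5,113.5),(353.5,113.5)],z);d=e[0]-e[1];print('car edge',e,np.linalg.norm(d))
d/=np.linalg.norm(d);n=np.array([-d[1],d[0],0]);m=e.mean(0)
print('carried c',m+65*n,m-65*n,'tcp',p['eef'],np.degrees(np.arctan2(n[1],n[0])))
E
```

```text
edge [[ 551.3  -67.    69. ]
 [ 527.8 -164.6   69. ]] 100.32874604619882 case c [ 476.32948554 -100.57822867   69.        ] [ 602.71509219 -131.01962204   69.        ] 166.45761817112313
sides [129.   99.4 125.9 100.7] ctr [475.8 -97.7  69. ] ang [165.1  75.8 165.7  77.5]
car edge [[ 555.41786098  -65.06349343  211.23631089]
 [ 532.08203789 -161.94972794  211.23631089]] 99.65692689003893
carried c [480.55709933 -98.28610822 211.23631089] [ 606.94279955 -128.72711314  211.23631089] tcp [479.77088496 -97.28744014 235.53631089] 166.4577942709905
```

View pics/w6c.png

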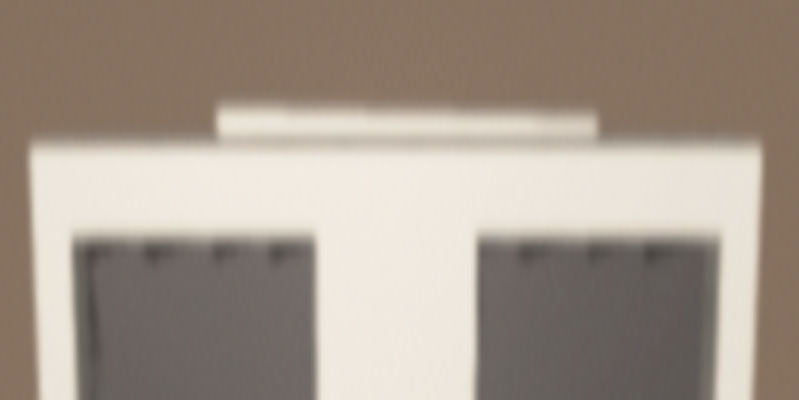

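```bash
python3 - <<'E'
from h import *
go([475.9,-98.5,175],-103.6)
E
```

```text
t 8.3 tcp [480.1 -95.  235.9] yaw -103.3 z [ 0.     0.001 -1.   ] q [ 0.42  0.21 -0.31  1.68  0.07  1.27 -1.7 ] F [ 0.5  0.2 -2.8] w 13.2
 shift [ 4.5  3.3 60.9] turn [0.    0.001 0.005]
```

Request:
servo_tool --commands '[0, 1, 1, 5, 0, 0, 0, 0, 3, 2, 14, 0, 0, 0, 0, 4, 3, 26, 0, 0, 0, 0, 4, 3, 38, 0, 0, 0, 0, 4, 3, 48, 0, 0, 0, 0, 4, 3, 55, 0, 0, 0, 0, 4, 3, 58, 0, 0, 0, 0, 4, 3, 58, 0, 0, 0, 0, 4, 3, 58, 0, 0, 0, 0, 4, 3, 58, 0, 0, 0]'

```text
clock: 9.13
eef_pos: [476.7, -100.3, 178.6]
tool_rot: [-1.944, 2.467, -0.002]
contact_force: [0.7, 0.4, -2.6]
gripper_width: 13.0
```

```bash
python3 - <<'E'
from h import *
go([475.9,-98.5,155],-103.6)
p=r.get_image('side');save('s7.png',cv2.resize(p['color'][100:230,190:320],None,fx=4.5,fy=4.5,interpolation=cv2.INTER_CUBIC))
go([475.9,-98.5,155],-103.6)
E
```

```text
t 9.13 tcp [ 476.7 -100.3  178.6] yaw -103.5 z [ 0.002 -0.    -1.   ] q [ 0.43  0.25 -0.31  1.78  0.08  1.13 -1.71] F [ 0.7  0.4 -2.6] w 13.0
 shift [-1.6  1.2 23.6] turn [-0.002  0.     0.001]
t 9.18 tcp [ 476.7 -100.3  178.7] yaw -103.5 z [ 0.002 -0.    -1.   ] q [ 0.43  0.25 -0.31  1.77  0.08  1.13 -1.71] F [-0.2  0.  -2.8] w 13.0
 shift [-1.6  1.2 23.7] turn [-0.002  0.     0.001]
```

View pics/s7.png

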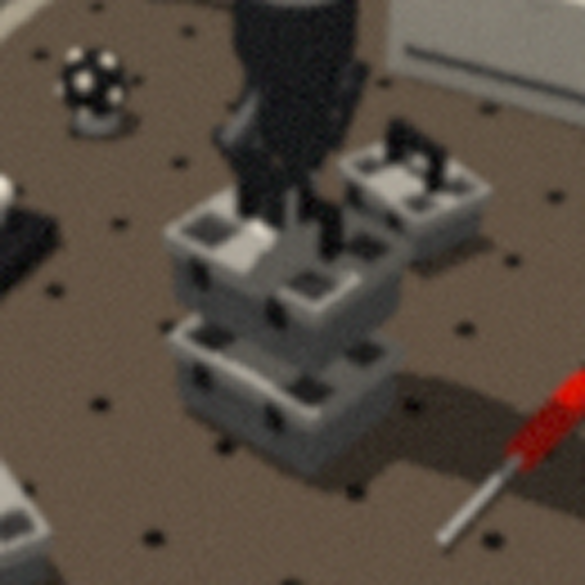

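Request:
servo_tool --commands '[0, -1, 1, 3, 0, 0, 0, 0, -1, 1, 6, 0, 0, 0, 0, -1, 1, 9, 0, 0, 0, 0, -1, 1, 12, 0, 0, 0, 0, -1, 1, 14, 0, 0, 0, 0, -1, 1, 16, 0, 0, 0, 0, -1, 1, 18, 0, 0, 0, 0, -1, 1, 19, 0, 0, 0, 0, -1, 1, 20, 0, 0, 0, 0, -1, 1, 20, 0, 0, 0]'

```text
clock: 10.02
eef_pos: [475.2, -99.1, 157.8]
tool_rot: [1.944, -2.468, -0.0]
contact_force: [-0.1, -0.3, -2.4]
gripper_width: 12.9
```

```bash
python3 - <<'E'
from h import *
go([475.9,-98.5,154],-103.6)
E
```

```text
t 10.02 tcp [475.2 -99.1 157.8] yaw -103.5 z [-0.  0. -1.] q [ 0.42  0.27 -0.3   1.81  0.09  1.08 -1.72] F [-0.1 -0.3 -2.4] w 12.9
 shift [-0.7 -0.5  3.8] turn [ 0.    -0.     0.001]
```

Request:
servo_tool --commands '[0, 0, 0, 1, 0, 0, 0, 0, 0, 0, 1.5, 0, 0, 0, 0, 0, 0, 2, 0, 0, 0, 0, 0, 0, 2.5, 0, 0, 0, 0, 0, 0, 3, 0, 0, 0, 0, 0, 0, 3, 0, 0, 0]'

```text
clock: 10.52
eef_pos: [475.2, -99.1, 154.9]
tool_rot: [1.944, -2.468, -0.0]
contact_force: [-0.4, -0.4, -3.1]
gripper_width: 13.1
```

Request:
servo_tool --commands '[0, 0, 0, 0.5, 0, 0, 0, 0, 0, 0, 1, 0, 0, 0, 0, 0, 0, 1.5, 0, 0, 0, 0, 0, 0, 1.5, 0, 0, 0]'

```text
clock: 10.85
eef_pos: [475.4, -98.9, 153.9]
tool_rot: [-1.944, 2.467, -0.0]
contact_force: [-1.4, 2.0, 0.7]
gripper_width: 12.7
```

Request:
servo_tool --commands '[0, 0, 0, 0.5, 0, 0, 0, 0, 0, 0, 0.5, 0, 0, 0]'

```text
clock: 11.02
eef_pos: [475.5, -98.9, 153.9]
tool_rot: [-1.944, 2.467, -0.001]
contact_force: [-3.2, 0.4, 5.2]
gripper_width: 13.0
```

```bash
python3 - <<'E'
from h import *
go([475.9,-98.5,154],-103.6)
p=r.get_image('side');save('s8.png',cv2.resize(p['color'][100:230,190:320],None,fx=4.5,fy=4.5,interpolation=cv2.INTER_CUBIC))
E
```

```text
t 11.02 tcp [475.5 -98.9 153.9] yaw -103.5 z [ 0.001 -0.    -1.   ] q [ 0.42  0.27 -0.3   1.81  0.09  1.07 -1.72] F [-3.2  0.4  5.2] w 13.0
 shift [-0.5 -0.3 -0.1] turn [-0.001 -0.     0.001]
```

View pics/s8.png

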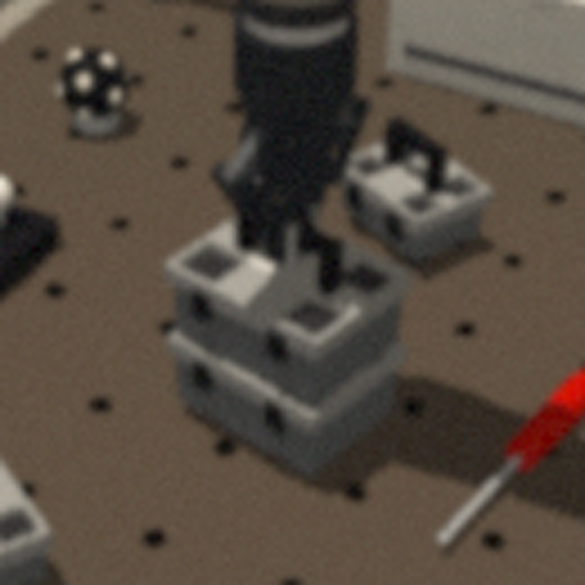

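The upper case is seated: contact came at the expected height (TCP 153.9, predicted ~154), and the side picture shows it nested. I release the grip.

Request:
servo_tool --commands '[0.3, 0, 0, 0, 0, 0, 0, 0.6, 0, 0, 0, 0, 0, 0, 1, 0, 0, 0, 0, 0, 0, 1, 0, 0, 0, 0, 0, 0, 1, 0, 0, 0, 0, 0, 0, 1, 0, 0, 0, 0, 0, 0, 1, 0, 0, 0, 0, 0, 0, 1, 0, 0, 0, 0, 0, 0]'

```text
clock: 11.73
eef_pos: [475.3, -99.1, 152.9]
tool_rot: [1.944, -2.468, -0.0]
contact_force: [-0.7, 0.3, 0.1]
gripper_width: 85.4
```

```bash
python3 - <<'E'
from h import *
go([475.9,-98.5,300],-103.6)
p=r.get_image('wrist');save('w9.png',p['color'])
E
```

```text
t 11.73 tcp [475.3 -99.1 152.9] yaw -103.5 z [-0. -0. -1.] q [ 0.42  0.27 -0.3   1.81  0.09  1.07 -1.72] F [-0.7  0.3  0.1] w 85.4
 shift [  -0.7   -0.4 -147.1] turn [ 0.    -0.     0.001]
```

View pics/w9.png

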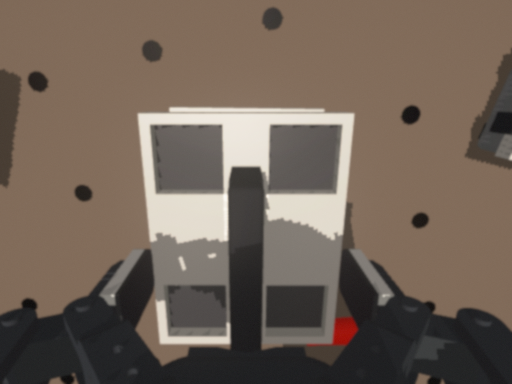

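The handle (column ~246) stands free between the open fingers, so I go up.

Request:
servo_tool --commands '[1, 0, 0, -5, 0, 0, 0, 1, 0, 0, -15, 0, 0, 0, 1, 0, 0, -35, 0, 0, 0, 1, 0, 0, -60, 0, 0, 0, 1, 0, 0, -90, 0, 0, 0, 1, 0, 0, -120, 0, 0, 0, 1, 0, 0, -140, 0, 0, 0, 1, 0, 0, -150, 0, 0, 0, 1, 0, 0, -150, 0, 0, 0, 1, 0, 0, -150, 0, 0, 0]'

```text
clock: 12.62
eef_pos: [475.2, -99.1, 302.8]
tool_rot: [1.944, -2.468, 0.0]
contact_force: [-0.3, 0.1, -1.3]
gripper_width: 85.4
```

```bash
python3 - <<'E'
from h import *
p=r.get_image('wrist');s=r.sense();p=r.get_image('wrist')
p.update(eef=s['eef_pos'],rot=s['tool_rot']);np.savez('w10.npz',**p)
go([475.9,-98.5,300],-103.6)
save('w10.png',cv2.resize(p['color'][80:240,170:330],None,fx=3.7,fy=3.7,interpolation=cv2.INTER_CUBIC))
p=r.get_image('side');save('s10.png',cv2.resize(p['color'][100:230,190:320],None,fx=4.5,fy=4.5,interpolation=cv2.INTER_CUBIC))
for k in('color',): np.save('s10.npy',p[k])
p=r.get_image('top');save('t10.png',p['color'])
E
```

```text
t 12.72 tcp [474.3 -99.  301.3] yaw -103.5 z [-0.003  0.001 -1.   ] q [ 0.43  0.17 -0.31  1.56  0.05  1.42 -1.69] F [ 0.2 -0.6 -0.6] w 85.4
 shift [-0.9 -1.5  1.3] turn [ 0.003 -0.     0.001]
```

View pics/w10.png

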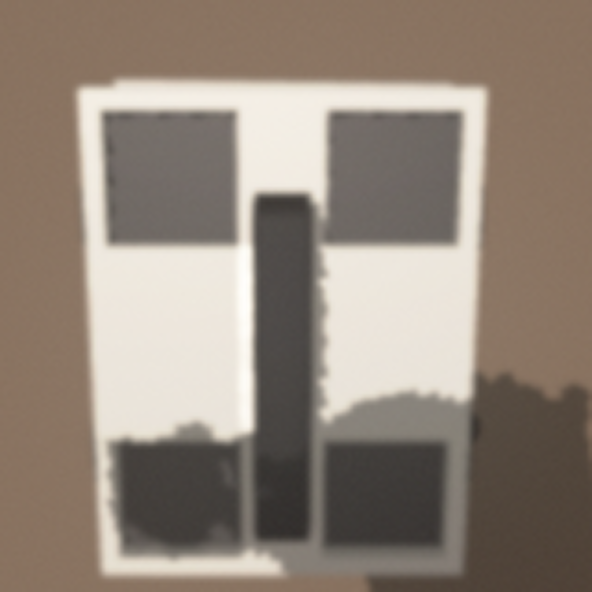

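View pics/s10.png

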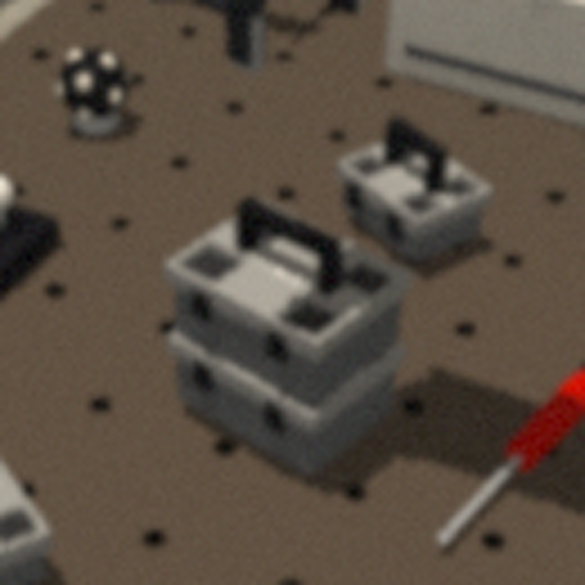

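View pics/t10.png

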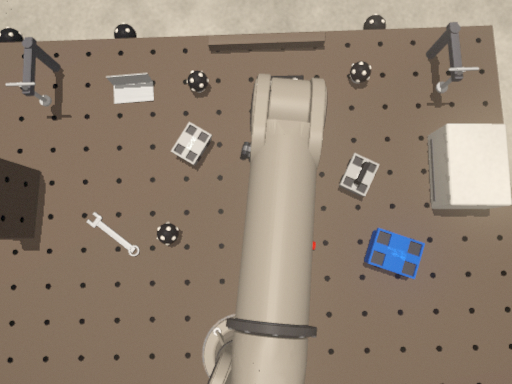

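The stack looks nested: the lower lid's edge shows evenly (wrist crop, row ~83). The small cases are unmoved at (192,144) and (359,175). A numeric check at lid height 130:

```bash
python3 - <<'E'
from h import *
p=dict(np.load('w10.npz'));a=wcam(p)
rect(ray(*a,np.array([(78,88),(488,88),(464,573),(102,573)])/3.7-.37+[170,80],130))
q=np.load('side0.npz');b=(q['K'],q['xyz'],R.from_rotvec(q['attitude']).as_matrix())
f=lambda v:np.array(v)/4.5-.39+[190,100]
for z in(130,138):
  P=ray(*b,f([(165,264),(312,350),(408,284)]),z);print(z,(P[0]+P[2])/2,np.linalg.norm(P[0]-P[1]),np.linalg.norm(P[2]-P[1]))
# lower lid rim visible corners
P=ray(*b,f([(170,338),(315,418),(404,352)]),69);print((P[0]+P[2])/2,np.linalg.norm(P[0]-P[1]),np.linalg.norm(P[2]-P[1]))
E
```

```text
sides [100.5 129.6 100.5 129.6] ctr [ 476.4 -100.1  130. ] ang [ 76.5 166.5  76.5 166.5]
130 [474.55311127 -91.69464951 130.        ] 130.65967774246943 94.34908659121248
138 [469.90584901 -81.96046069 138.        ] 129.1674499685154 93.27155196162225
[473.88627902 -93.59728347  69.        ] 127.39904203887542 92.37600863292953
```

```bash
python3 - <<'E'
from h import *
print(r.finish_job())
E
```

```text
the job is handed in; nothing more can be done
None
```

The large handled case is stacked on the large plain grey case, with its feet in the lid recesses. The gripper is open and clear of it. I handed the job in at about 12.9 s of the 45 s; the interface gave no verdict.

- **How it was set down:** I gripped the handle bar across y, turned the case about 44° in transit and lowered it in small steps. Contact came at TCP z 153.9 mm, where I predicted about 154 mm. The highest upward contact force I saw was about 5 N before I let go.
- **Upper case position (wrist camera):** taken at 130 mm lid height, the lid measured 100.5 x 129.6 mm, so the height fits. Its centre was (476.4, -100.1) and its long side lay at 166.5°. Before stacking, I estimated the lower case at about (476.7, -99.5) and 166.5°, so the centres agree within about 1 mm.
- **Disagreement:** a rougher fit from the side camera put the upper centre about 8 mm away in y, with one side measuring short. The same fit shifted the lower case's centre by about 6 mm in y. The upper-to-lower offset it gives is only about 2 mm, so I put the shift down to blurred corners.
- **Other cases:** the top picture showed both small cases at the same pixels as at the start. The arm hid the stack in that picture.

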